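# Pack the last wooden foot and fold the carton shut

### The job

Lay the loose pale wooden foot flat in the free space of the open carton, beside the one already packed, and let go of it. Then fold the carton shut, each flap flat down until you feel it stop: first the two short end flaps, then the plain long flap, and last the long flap with the green band, which laps over the other. Leave the dark blank, the glue bottle, the wax tin and the green jar standing where they are.

Things in the scene. Friction and masses are not known exactly. Their poses are not given: they have to be found in the camera images.
- carton: Open brown cardboard carton, fixed to the bench at any yaw. Outside 170 mm along its x, 200 mm along its y, board 4 mm; origin at the centre of its underside, z up. Inside floor 4 mm above the bench. A pale blank (30 x 160 x 45 mm high) is fixed inside along the -x wall, x = -81 to -51 mm. It carries the four 4 mm thick flaps listed as joints.
- carton_lane (a point): Centre of the floor of the carton's free space, at x = +15 mm, y = 0, z = 4 mm of the carton. The space is 132 mm wide along the carton's x (from -51 to +81 mm) and 192 mm long along its y.
- end_a (a joint): Short end flap, 70 mm from hinge to free edge, 158 mm wide, on the carton's +y side: hinge line along the carton's x at y = +100 mm, 75 mm above the bench. 0 = closed flat over the mouth, 1.57 = upright, more = leaning outward (limit 2.4). All flaps stay where left; closed, the underside is at hinge height and the top 4 mm above it.
- end_b (a joint): Short end flap like end_a, on the carton's -y side: hinge line at y = -100 mm, 75 mm above the bench. Same joint values.
- plain (a joint): Plain long flap, 85 mm from hinge to free edge, 198 mm wide, on the carton's -x side: hinge line along the carton's y at x = -85 mm, 79 mm above the bench. Same joint values.
- lip (a joint): Long flap with a green band along its free edge, 95 mm from hinge to free edge, 198 mm wide, on the carton's +x side: hinge line along the carton's y at x = +85 mm, 83 mm above the bench. Same joint values. Closed, it laps 10 mm over the plain flap.
- end_a_edge (a point): Middle of the free edge of flap end_a.
- end_b_edge (a point): Middle of the free edge of flap end_b.
- plain_edge (a point): Middle of the free edge of flap plain.
- lip_edge (a point): Middle of the free edge of the green-banded flap lip.
- foot: Pale wooden furniture foot, a bar 160 (x) x 40 (y) x 45 (z) mm, about 0.2 kg, lying on the bench on one side of the carton; origin at the centre of its underside, x along its length.
- dark_blank: Dark wooden bar of the same size, 160 x 40 x 45 mm, lying on the other side of the carton; bystander, leave alone. Origin at the centre of its underside, x along its length.
- glue: White glue bottle with an orange cap, 62 mm across, 170 mm high; bystander. Origin at the centre of its underside.
- wax: Blue tin, 72 mm across, 85 mm high; bystander. Origin at the centre of its underside.
- jar: Green glass jar, a cylinder 60 mm across, 120 mm high; bystander. Origin at the centre of its underside.
Not all that is in view belongs to the job. Of the things like the foot, leave any that is purple or yellow; of the rest the smaller one is meant.

How it is judged:
On the way, in this order (a step that is already met when the one before it is completed fails the run):
1. the pale foot lies flat in the carton's free space, released, with all four flaps still open (x of foot in the frame of carton between -0.032 and 0.062 m and y of foot in the frame of carton between -0.03 and 0.03 m and z of foot in the frame of carton between -0.01 and 0.016 m and angle between foot's own z axis and vertical below 0.15 rad and contact force between the fingers and foot below 0.3 N and value of joint each of end_a, end_b, plain, lip above 0.8 rad), for 0.1 s.
2. both short end flaps are folded flat while both long flaps are still open (value of joint each of end_a, end_b below 0.1 rad and value of joint each of plain, lip above 0.6 rad), for 0.1 s.
3. the plain long flap is folded flat over the end flaps while the green-banded flap is still open (value of joint each of end_a, end_b, plain below 0.1 rad and value of joint lip above 0.6 rad), for 0.1 s.
At the end, for the whole second after the job is handed in: The pale foot lies flat at rest in the carton's free space (underside less than 16 mm above the carton's own underside, centre within 47 mm across and 30 mm along of the middle of that space) and all four flaps are shut to less than 0.1 rad (x of foot in the frame of carton between -0.032 and 0.062 m and y of foot in the frame of carton between -0.03 and 0.03 m and z of foot in the frame of carton between -0.01 and 0.016 m and angle between foot's own z axis and vertical below 0.15 rad and value of joint each of end_a, end_b, plain, lip below 0.1 rad and linear speed of foot below 0.02 m/s); the robot touches nothing.
It fails at once if dark blank pushed more than 30 mm or knocked over (distance of dark_blank from where it was at the start of the episode above 0.03 m or angle between dark_blank's own z axis and vertical above 0.5 rad).
It fails at once if glue pushed more than 30 mm or knocked over (distance of glue from where it was at the start of the episode above 0.03 m or angle between glue's own z axis and vertical above 0.5 rad).
It fails at once if wax pushed more than 30 mm or knocked over (distance of wax from where it was at the start of the episode above 0.03 m or angle between wax's own z axis and vertical above 0.5 rad).
It fails at once if jar pushed more than 30 mm or knocked over (distance of jar from where it was at the start of the episode above 0.03 m or angle between jar's own z axis and vertical above 0.5 rad).
It also fails if it takes over 64 s, if anything falls off the work surface, if the arm or the gripper's body presses on something with over 40 N, if the wrist force passes 120 N, or if a joint passes its speed limit or range.

### The arm

A 7-joint arm with a two-finger parallel gripper is mounted at the origin on the work surface. World frame = base frame: x ahead of the robot, y to its left, z up, the work surface at z = 0. Lengths are in m, angles in rad, forces in N, time in s.
With the tool pointing down it reaches from about 0.425 to 1.025 m from the base axis. Payload 3.6 kg.
Tool frame: the origin (TCP) lies between the finger pads; the fingertips stand 22 mm ahead of it and the grasp point (between the pads) lies 3 mm ahead of it (env.nose_length is the distance from the TCP to the fingertips, in m); z points along the fingers, y is the line along which they close (so a half turn about z gives the same grasp; the last joint's range is limited). The gripper opens to 85 mm and grips with 20 to 120 N. Pads are 22 mm wide; open, the fingers measure 114 mm over their backs; the gripper's body (76 mm by 85 mm) begins 54 mm behind the grasp point. The pads swing forward as they close: fully open they stand 13 mm farther back than shut.
Start: joints at [-1.347, 0.591, 0.048, 1.609, -0.033, 0.943, -0.034], TCP at [0.227, 0.689, 0.253] pointing down, gripper open.
Joint ranges: [-2.69, 2.69], [-0.47, 2.24], [-1.27, 1.36], [0.19, 2.51], [-1.53, 4.68], [0.08, 2.07], [-3.09, 3.09]. Speed limits (rad/s): [2.57, 2.57, 3.14, 3.14, 3.14, 3.14, 3.14].

### API

Orientations are given as a rotation vector (axis times angle).
In Python, from plant import env, viewer gives the robot as it stands.
- The arm moves only by the tool move_arm, never from a script. Its arguments are lists of equal length, an entry for each row: "angular": the turn, a rotation vector about the tool's x, y, z in units of 6 degrees (1.0 is 6 degrees), a list of three; "linear": the shift along the tool's x, y, z in units of 30 mm (1.0 is 30 mm), a list of three; "jaw": the opening, from 0 (shut) to 1 (fully open). In form: {"angular": [[rx, ry, rz], ...], "linear": [[x, y, z], ...], "jaw": [jaw, ...]}. A call has exactly 5 rows; each row shifts and turns the commanded pose from where the row before left it, along the tool's axes as they then stand; what a row does not reach is not made up. A row lasts 1/12 s, in which the tool goes at most 41.7 mm and 7.16 degrees, less where a joint would pass 70% of its speed; a pose out of reach is approached as far as the arm can. A call is refused whole if a number of a shift passes 1 or a number of a turn 1, either way. A call with a gripper value outside its range is refused whole. The fingers move at their own pace and stop on an object; the grip force is fixed at half the most. Time passes only in rows, so rows that do not move let the fingers close, or fill a call up. It gives the time, the measured TCP pose, the force, the opening and the grip force at its end, in the units of the state.
- env.observe(): the state, without advancing time (a new reading comes with each control period).
- viewer.capture(name): name is "scene" or "side" or "wrist"; returns the picture (400x640x3 uint8, red, green, blue); there is no depth.
- viewer.camera_info(name): a dict with "fx", "fy", "cx", "cy" (pixels), "D" ([k1, k2, p1, p2, k3] as OpenCV has them; the pictures are not rectified), "R" (3x3) and "t" (3): a world point X has camera coordinates R X + t; the wrist camera has in their place "tool_from_camera" (4x4, takes a point from camera to tool coordinates, whose origin is the TCP and whose axes are the flange's). Camera axes: x right, y down, z forward; pixel columns grow to the right and rows downward; lengths in m; the calibration is good to about 2 mm. A picture is of the moment at which its call begins: read the wrist's pose just before it. camera_info takes no time and is no camera call.
- env.close_job(): hands the job in; it is judged then, once.
The state is a dict: "time_s": time; "joint_positions": joint angles; "dq": joint speeds; "effort": joint torques, N m; "eef_pos": TCP position; "ee_rot": TCP orientation; "contact_force": force on the tool from outside, world axes, zero at the start; "moment": the same for the moment, N m; "grip_width": finger opening in m; "grasp_force": force on a finger pad.
Only numpy, scipy, OpenCV 4.12 (cv2) and the standard library are available. Lean on these libraries where they do the work, as an engineer would, in place of code of your own. Each camera call takes 0.05 s, during which the arm holds its last target. There are 200 camera calls.

## Working session

There is one attempt and no reset: what is moved stays moved. The work goes in short steps, Python scripts to look and compute and a tool call to move; the robot and the scene stay as the last step left them, time stands still between calls to the robot, and variables do not carry over. Pictures are saved under pics/ and viewed, at most 12 in all, crops included, and the job is handed in when it is done.

Besides the shell and the picture viewer there is one more tool, called after "Call:" in YAML: its name, and indented under it one key for each argument. move_arm: Moves the arm, as the interface text tells. Its arguments: {"type":"object","properties":{"angular":{"type":"array"},"linear":{"type":"array"},"jaw":{"type":"array"}},"required":["angular","linear","jaw"]}

```bash
mkdir -p pics; ls
python3 - <<'E'
from plant import env, viewer
import cv2,numpy as np
s=env.observe();print(s['eef_pos'],s['ee_rot'],s['time_s'],env.nose_length)
a=viewer.capture("scene");b=viewer.capture("side")
cv2.imwrite("pics/scene.png",a[:,:,::-1]);cv2.imwrite("pics/side.png",b[:,:,::-1])
for n in("scene","side","wrist"):
    print(n,viewer.camera_info(n))
E
```

```text
pics
[0.22626443 0.68793713 0.25209521] [-0.49691078 -3.10178577  0.00366143] 0.0 0.022
scene {'fx': 391.42478138419006, 'fy': 391.42478138419006, 'cx': 316.8571361680628, 'cy': 197.40191038963707, 'D': array([-0.00509425,  0.        ,  0.        ,  0.        ,  0.        ]), 'R': array([[-0.64513949,  0.764054  ,  0.00406491],
       [ 0.49700666,  0.42368328, -0.75728255],
       [-0.580327  , -0.48653259, -0.65307474]]), 't': array([ 0.35815364, -0.17349697,  1.45989673])}
side {'fx': 372.7076043014881, 'fy': 372.7076043014881, 'cx': 318.69590998408694, 'cy': 207.30297359098995, 'D': array([-0.00260191,  0.        ,  0.        ,  0.        ,  0.        ]), 'R': array([[ 0.98995132, -0.14113428, -0.0088031 ],
       [-0.08908681, -0.57411005, -0.81391719],
       [ 0.10981767,  0.80652264, -0.5809142 ]]), 't': array([-0.47232517,  0.08825446,  1.19437635])}
wrist {'fx': 315.9810926563209, 'fy': 315.9810926563209, 'cx': 319.28973850134787, 'cy': 197.79666884319553, 'D': array([-0.03227664,  0.        ,  0.        ,  0.        ,  0.        ]), 'tool_from_camera': array([[ 1.02587379e-03, -9.44737849e-01, -3.27825173e-01,
         8.62951235e-02],
       [ 9.99999473e-01,  9.78995857e-04,  3.08026407e-04,
         1.03350972e-03],
       [ 2.99352812e-05, -3.27825317e-01,  9.44738356e-01,
        -1.20914730e-01],
       [ 0.00000000e+00,  0.00000000e+00,  0.00000000e+00,
         1.00000000e+00]])}
```

View pics/scene.png

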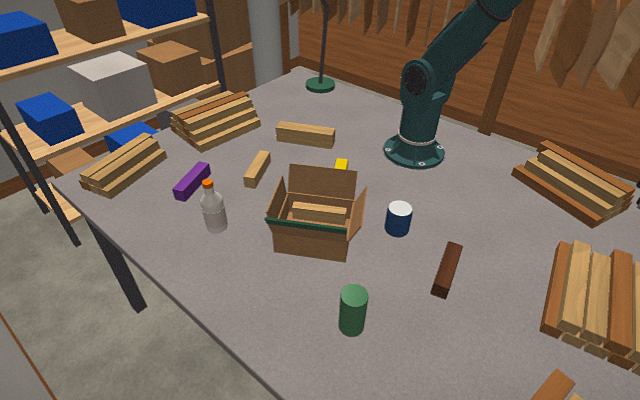

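View pics/side.png

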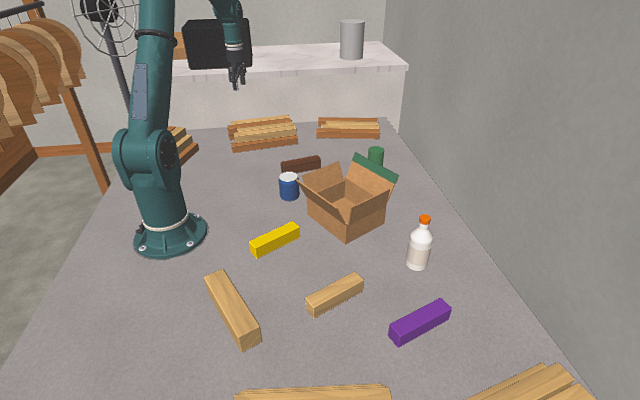

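Lookalikes, with scene and side pixels: 
- small pale bar at (257,168) / (335,294)
- larger pale bar at (306,134) / (232,310)
- purple bar at (192,180) / (420,322)
- yellow bar at (341,164) / (275,240)
- dark bar at (447,270) / (300,164)

I choose the small pale bar, and I'll check it in a close crop along with the carton.

```bash
cat > h.py <<'E'
import cv2,numpy as np
from plant import env,viewer
from scipy.spatial.transform import Rotation as Ro
def ray(n,uv,pose=None):
    c=viewer.camera_info(n);K=np.array([[c['fx'],0,c['cx']],[0,c['fy'],c['cy']],[0,0,1]])
    p=cv2.undistortPoints(np.array(uv,float).reshape(-1,1,2),K,c['D']).reshape(-1,2)
    d=np.c_[p,np.ones(len(p))]
    if n!='wrist': return -c['R'].T@c['t'], d@c['R']
    s=pose or env.observe();T=np.eye(4);T[:3,:3]=Ro.from_rotvec(s['ee_rot']).as_matrix();T[:3,3]=s['eef_pos']
    T=T@c['tool_from_camera'];return T[:3,3],d@T[:3,:3].T
def onz(n,uv,z,pose=None):
    o,d=ray(n,uv,pose);return o+d*((z-o[2])/d[:,2])[:,None]
def two(uva,uvb):
    oa,da=ray('scene',uva);ob,db=ray('side',uvb);out=[]
    for a,b in zip(da,db):
        k=np.linalg.lstsq(np.c_[a,-b],ob-oa,rcond=None)[0];p,q=oa+k[0]*a,ob+k[1]*b
        out.append(np.r_[(p+q)/2,np.linalg.norm(p-q)])
    return np.array(out)
def proj(n,X):
    c=viewer.camera_info(n);K=np.array([[c['fx'],0,c['cx']],[0,c['fy'],c['cy']],[0,0,1]])
    return cv2.projectPoints(np.array(X,float).reshape(-1,3),cv2.Rodrigues(c['R'])[0],c['t'],K,c['D'])[0].reshape(-1,2)
E
python3 - <<'E'
from h import *
a=cv2.imread("pics/scene.png");b=cv2.imread("pics/side.png")
ca=cv2.resize(a[145:275,235:395],None,fx=5,fy=4.6,interpolation=cv2.INTER_CUBIC)
ca=cv2.resize(a[145:265,235:395],(800,600),interpolation=cv2.INTER_CUBIC)
cb=cv2.resize(b[140:320,285:435],(500,600),interpolation=cv2.INTER_CUBIC)
cv2.imwrite("pics/ca.png",ca);cv2.imwrite("pics/cb.png",cb)
E
```

```text
(no output)
```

View pics/ca.png

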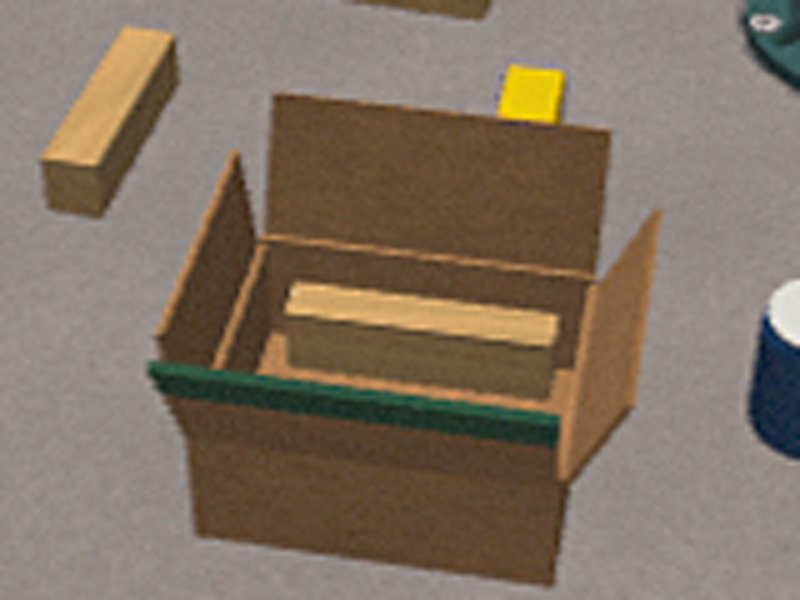

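View pics/cb.png

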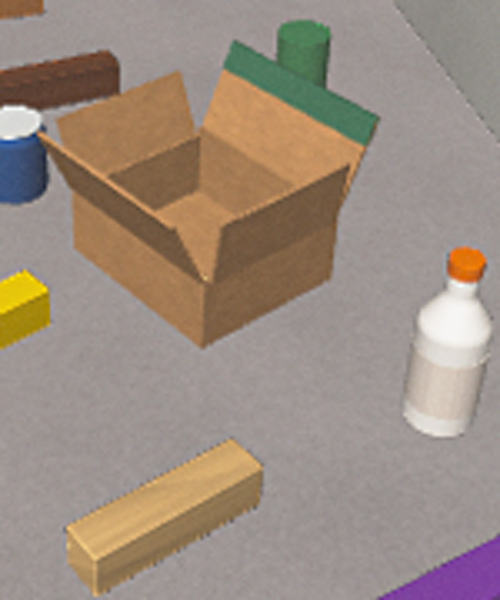

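The crops show the small pale bar at scene (257,168) with plain wood on all its faces, so it is the foot. The carton's green lip faces the scene camera, all four flaps are leaning open, and the packed blank is along the far wall. Next I'll compute poses.

Run:
```python
from h import *
np.set_printoptions(precision=4,suppress=True)
A=lambda l:np.array(l)/5.+[235,145]
B=lambda l:np.array(l)/(10/3)+[285,140]
ft=onz('scene',A([(122,28),(175,38),(97,165),(42,158)]),.045);fs=onz('side',B([(233,438),(265,465),(97,558),(67,528)]),.045)
print('foot',ft,fs,ft.mean(0),fs.mean(0))
for f in(ft,fs):
    print(np.linalg.norm(f[0]-f[1]),np.linalg.norm(f[1]-f[2]))
print('scene bottom',onz('scene',A([(197,537),(553,585)]),0))
print('side bottom',onz('side',B([(75,250),(203,347),(332,278)]),0))
# lip, plain free-edge corners
print('lip',two(A([(150,363),(562,418)]),B([(380,118),(235,40)])))
print('plain',two(A([(272,93),(610,128)]),B([(183,235),(42,135)])))
print('end L',two(A([(237,150),(157,337)]),B([(213,230),(350,165)])))
print('end R',two(A([(659,210),(567,478)]),B([(58,122),(180,71)])))
def cent(n,f,lo,hi):
    im=cv2.cvtColor(cv2.imread(f),cv2.COLOR_BGR2HSV);m=cv2.inRange(im,lo,hi)
    k,l,s,c=cv2.connectedComponentsWithStats(m);i=np.argsort(-s[1:,4])[:3]+1;return s[i],c[i]
print(onz('scene',[(213,230),(398,235),(351,333),(447,270)],0))
```

```text
foot [[ 0.4138 -0.3843  0.045 ]
 [ 0.3984 -0.347   0.045 ]
 [ 0.5326 -0.2822  0.045 ]
 [ 0.5506 -0.3146  0.045 ]] [[ 0.5336 -0.2903  0.045 ]
 [ 0.5518 -0.3226  0.045 ]
 [ 0.4103 -0.3931  0.045 ]
 [ 0.392  -0.3623  0.045 ]] [ 0.4739 -0.332   0.045 ] [ 0.4719 -0.342   0.045 ]
0.04030170760655807 0.14912783256504758
0.037103744517878325 0.15808438509438275
scene bottom [[ 0.6889 -0.0404  0.    ]
 [ 0.5888  0.1298  0.    ]]
side bottom [[ 0.444   0.039   0.    ]
 [ 0.5436 -0.1285  0.    ]
 [ 0.6908 -0.0462  0.    ]]
lip [[ 0.725  -0.0234  0.1683  0.0046]
 [ 0.6268  0.1507  0.1693  0.0038]]
plain [[ 0.512  -0.1485  0.1496  0.0119]
 [ 0.4122  0.024   0.1524  0.0068]]
end L [[ 0.5466 -0.1362  0.1384  0.0012]
 [ 0.6897 -0.0568  0.1407  0.0029]]
end R [[0.4332 0.0752 0.1336 0.0043]
 [0.5911 0.1545 0.1206 0.0427]]
[[ 0.7439 -0.2381  0.    ]
 [ 0.4103  0.1849  0.    ]
 [ 0.7482  0.2654  0.    ]
 [ 0.4367  0.351   0.    ]]
```

Call:
move_arm:
  angular:
    - [0, 0, 0.5]
    - [0, 0, 0.5]
    - [0, 0, 0.5]
    - [0, 0, 0.5]
    - [0, 0, 0.5]
  linear:
    - [-0.98, 0.13, 0]
    - [-0.98, 0.13, 0]
    - [-0.98, 0.13, 0]
    - [-0.98, 0.13, 0]
    - [-0.98, 0.13, 0]
  jaw: [1, 1, 1, 1, 1]

```text
time_s: 0.52
eef_pos: [0.3693, 0.6458, 0.2526]
ee_rot: [-0.901, -3.01, 0.001]
contact_force: [0.1, -0.1, 0.2]
grip_width: 0.0853
grasp_force: 0.0
```

Call:
move_arm:
  angular:
    - [0, 0, 0.5]
    - [0, 0, 0.5]
    - [0, 0, 0.5]
    - [0, 0, 0.5]
    - [0, 0, 0.5]
  linear:
    - [-0.98, 0.13, 0]
    - [-0.98, 0.13, 0]
    - [-0.98, 0.13, 0]
    - [-0.98, 0.13, 0]
    - [-0.98, 0.13, 0]
  jaw: [1, 1, 1, 1, 1]

```text
time_s: 0.93
eef_pos: [0.495, 0.5679, 0.2526]
ee_rot: [-1.286, -2.866, 0.001]
contact_force: [0.2, 0.3, 0.2]
grip_width: 0.0858
grasp_force: 0.0
```

Call:
move_arm:
  angular:
    - [0, 0, 0.5]
    - [0, 0, 0.5]
    - [0, 0, 0.5]
    - [0, 0, 0.5]
    - [0, 0, 0.5]
  linear:
    - [-0.98, 0.13, 0]
    - [-0.98, 0.13, 0]
    - [-0.98, 0.13, 0]
    - [-0.98, 0.13, 0]
    - [-0.98, 0.13, 0]
  jaw: [1, 1, 1, 1, 1]

```text
time_s: 1.35
eef_pos: [0.5963, 0.46, 0.2526]
ee_rot: [-1.649, -2.673, 0.001]
contact_force: [0.5, -0.8, 0.4]
grip_width: 0.0853
grasp_force: 0.0
```

Call:
move_arm:
  angular:
    - [0, 0, 0.5]
    - [0, 0, 0.5]
    - [0, 0, 0.5]
    - [0, 0, 0.5]
    - [0, 0, 0.5]
  linear:
    - [-0.98, 0.13, 0]
    - [-0.98, 0.13, 0]
    - [-0.98, 0.13, 0]
    - [-0.98, 0.13, 0]
    - [-0.98, 0.13, 0]
  jaw: [1, 1, 1, 1, 1]

```text
time_s: 1.77
eef_pos: [0.6662, 0.3297, 0.2526]
ee_rot: [-1.984, -2.435, 0.001]
contact_force: [0.1, 0.8, 0.2]
grip_width: 0.0854
grasp_force: 0.0
```

Call:
move_arm:
  angular:
    - [0, 0, 0.5]
    - [0, 0, 0.5]
    - [0, 0, 0.5]
    - [0, 0, 0.5]
    - [0, 0, 0.5]
  linear:
    - [-0.98, 0.13, 0]
    - [-0.98, 0.13, 0]
    - [-0.98, 0.13, 0]
    - [-0.98, 0.13, 0]
    - [-0.98, 0.13, 0]
  jaw: [1, 1, 1, 1, 1]

```text
time_s: 2.18
eef_pos: [0.7, 0.1858, 0.2527]
ee_rot: [-2.285, -2.155, 0.001]
contact_force: [0.2, -0.0, -0.4]
grip_width: 0.0856
grasp_force: 0.0
```

Call:
move_arm:
  angular:
    - [0, 0, 0.5]
    - [0, 0, 0.5]
    - [0, 0, 0.5]
    - [0, 0, 0.5]
    - [0, 0, 0.5]
  linear:
    - [-0.98, 0.13, 0]
    - [-0.98, 0.13, 0]
    - [-0.98, 0.13, 0]
    - [-0.98, 0.13, 0]
    - [-0.98, 0.13, 0]
  jaw: [1, 1, 1, 1, 1]

```text
time_s: 2.6
eef_pos: [0.6954, 0.038, 0.2528]
ee_rot: [-2.547, -1.839, 0.001]
contact_force: [-0.4, -0.4, 0.5]
grip_width: 0.0853
grasp_force: 0.0
```

Call:
move_arm:
  angular:
    - [0, 0, 0.5]
    - [0, 0, 0.5]
    - [0, 0, 0.5]
    - [0, 0, 0.5]
    - [0, 0, 0.5]
  linear:
    - [-0.98, 0.13, 0]
    - [-0.98, 0.13, 0]
    - [-0.98, 0.13, 0]
    - [-0.98, 0.13, 0]
    - [-0.98, 0.13, 0]
  jaw: [1, 1, 1, 1, 1]

```text
time_s: 3.02
eef_pos: [0.6527, -0.1036, 0.2529]
ee_rot: [-2.765, -1.49, 0.001]
contact_force: [0.0, -0.9, -0.6]
grip_width: 0.0853
grasp_force: 0.0
```

Call:
move_arm:
  angular:
    - [0, 0, 0.5]
    - [0, 0, 0.5]
    - [0, 0, 0.5]
    - [0, 0, 0.5]
    - [0, 0, 0.5]
  linear:
    - [-0.98, 0.13, 0]
    - [-0.98, 0.13, 0]
    - [-0.98, 0.13, 0]
    - [-0.98, 0.13, 0]
    - [-0.98, 0.13, 0]
  jaw: [1, 1, 1, 1, 1]

```text
time_s: 3.43
eef_pos: [0.5748, -0.2293, 0.2529]
ee_rot: [-2.936, -1.117, 0.001]
contact_force: [0.4, -0.4, 0.4]
grip_width: 0.0854
grasp_force: 0.0
```

Call:
move_arm:
  angular:
    - [0, 0, 0.5]
    - [0, 0, 0.5]
    - [0, 0, 0.5]
    - [0, 0, 0.5]
    - [0, 0, 0.5]
  linear:
    - [-0.98, 0.13, 0]
    - [-0.98, 0.13, 0]
    - [-0.98, 0.13, 0]
    - [-0.98, 0.13, 0]
    - [-0.98, 0.13, 0]
  jaw: [1, 1, 1, 1, 1]

```text
time_s: 3.85
eef_pos: [0.4671, -0.3305, 0.253]
ee_rot: [-3.057, -0.724, 0.0]
contact_force: [-0.5, -0.6, 0.1]
grip_width: 0.0856
grasp_force: 0.0
```

Run:
```python
from h import *
s=env.observe();print(s['eef_pos'],s['ee_rot'],s['joint_positions'])
im=viewer.capture('wrist');cv2.imwrite('pics/w1.png',im[:,:,::-1])
h=cv2.cvtColor(im,cv2.COLOR_RGB2HSV);m=cv2.inRange(h,(8,70,110),(28,255,255))
cs=cv2.findContours(m,cv2.RETR_EXTERNAL,cv2.CHAIN_APPROX_NONE)[0]
for c in sorted(cs,key=cv2.contourArea)[-3:]:
    print(cv2.contourArea(c),cv2.boundingRect(c))
    p=onz('wrist',c.reshape(-1,2),.045,s)[:,:2].astype(np.float32)*1000
    print(cv2.minAreaRect(p))
```

```text
[ 0.46708648 -0.33054521  0.25304733] [-3.05695859e+00 -7.24142088e-01  4.61148301e-04] [ 0.02647081  0.48512225  0.71304516  1.97982684 -0.42611322  0.82936774
 -0.12854353]
2790.5 (213, 339, 118, 34)
((207.2963409423828, -387.64385986328125), (56.968204498291016, 155.80979919433594), 25.967023849487305)
5040.0 (311, 96, 39, 144)
((469.3171691894531, -339.0741882324219), (157.83322143554688, 38.81032180786133), 26.224594116210938)
7677.0 (39, 115, 94, 138)
((334.696533203125, -109.85420227050781), (159.95774841308594, 68.0653305053711), 29.967174530029297)
```

View pics/w1.png

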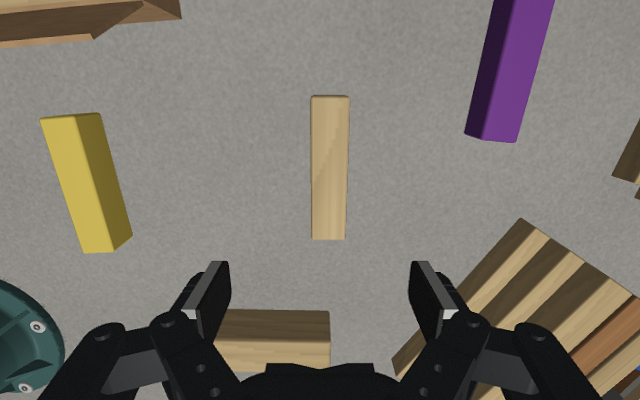

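The wrist picture shows the small pale bar centred at about (330,168) under the open fingers, with nothing in the way. Descend and grasp.

Call:
move_arm:
  angular:
    - [0, 0, 0.08]
    - [0, 0, 0]
    - [0, 0, 0]
    - [0, 0, 0]
    - [0, 0, 0]
  linear:
    - [-0.06, 0.29, 0.8]
    - [0, 0, 1]
    - [0, 0, 1]
    - [0, 0, 1]
    - [0, 0, 1]
  jaw: [1, 1, 1, 1, 1]

```text
time_s: 4.32
eef_pos: [0.4706, -0.3379, 0.1078]
ee_rot: [-3.059, -0.716, 0.0]
contact_force: [0.6, 0.2, -0.5]
grip_width: 0.0852
grasp_force: 0.0
```

Call:
move_arm:
  angular:
    - [0, 0, 0]
    - [0, 0, 0]
    - [0, 0, 0]
    - [0, 0, 0]
    - [0, 0, 0]
  linear:
    - [0, 0, 1]
    - [0, 0, 1]
    - [0, 0, 0.6]
    - [0, 0, 0]
    - [0, 0, 0]
  jaw: [1, 1, 1, 0.6, 0]

```text
time_s: 4.73
eef_pos: [0.47, -0.3379, 0.0305]
ee_rot: [-3.057, -0.715, 0.002]
contact_force: [-0.4, -1.4, 0.4]
grip_width: 0.064
grasp_force: 0.0
```

Call:
move_arm:
  angular:
    - [0, 0, 0]
    - [0, 0, 0]
    - [0, 0, 0]
    - [0, 0, 0]
    - [0, 0, 0]
  linear:
    - [0, 0, 0]
    - [0, 0, 0]
    - [0, 0, 0]
    - [0, 0, 0]
    - [0, 0, 0]
  jaw: [0, 0, 0, 0, 0]

```text
time_s: 5.15
eef_pos: [0.4715, -0.3392, 0.033]
ee_rot: [3.057, 0.715, 0.003]
contact_force: [0.4, 0.3, 7.0]
grip_width: 0.0391
grasp_force: 61.7
```

Call:
move_arm:
  angular:
    - [0, 0, 0]
    - [0, 0, 0]
    - [0, 0, 0]
    - [0, 0, 0]
    - [0, 0, 0]
  linear:
    - [0, 0, -0.5]
    - [0, 0, -1]
    - [0, 0, -1]
    - [0, 0, -1]
    - [0, 0, -1]
  jaw: [0, 0, 0, 0, 0]

```text
time_s: 5.57
eef_pos: [0.47, -0.3375, 0.1676]
ee_rot: [-3.058, -0.715, 0.001]
contact_force: [0.4, -0.1, -1.8]
grip_width: 0.039
grasp_force: 60.8
```

Call:
move_arm:
  angular:
    - [0, 0, 0]
    - [0, 0, 0]
    - [0, 0, 0]
    - [0, 0, 0]
    - [0, 0, 0]
  linear:
    - [0, 0, -1]
    - [0, 0, -1]
    - [0, 0, -0.7]
    - [0, 0, 0]
    - [0, 0, 0]
  jaw: [0, 0, 0, 0, 0]

```text
time_s: 5.98
eef_pos: [0.4708, -0.3381, 0.2483]
ee_rot: [3.058, 0.716, 0.003]
contact_force: [-0.2, -0.3, -3.6]
grip_width: 0.0395
grasp_force: 61.1
```

Call:
move_arm:
  angular:
    - [0, 0, -0.784]
    - [0, 0, -0.784]
    - [0, 0, -0.784]
    - [0, 0, -0.784]
    - [0, 0, -0.784]
  linear:
    - [0.68, -0.02, 0]
    - [0.68, -0.02, 0]
    - [0.68, -0.02, 0]
    - [0.68, -0.02, 0]
    - [0.68, -0.02, 0]
  jaw: [0, 0, 0, 0, 0]

```text
time_s: 6.4
eef_pos: [0.5506, -0.2752, 0.245]
ee_rot: [-2.844, -1.328, 0.004]
contact_force: [0.5, -0.7, -1.9]
grip_width: 0.0394
grasp_force: 60.9
```

Call:
move_arm:
  angular:
    - [0, 0, -0.784]
    - [0, 0, -0.784]
    - [0, 0, -0.784]
    - [0, 0, -0.784]
    - [0, 0, -0.784]
  linear:
    - [0.68, -0.02, 0]
    - [0.68, -0.02, 0]
    - [0.68, -0.02, 0]
    - [0.68, -0.02, 0]
    - [0.68, -0.02, 0]
  jaw: [0, 0, 0, 0, 0]

```text
time_s: 6.82
eef_pos: [0.5995, -0.1864, 0.2448]
ee_rot: [-2.513, -1.88, 0.004]
contact_force: [0.4, -0.4, -2.8]
grip_width: 0.0392
grasp_force: 60.9
```

Call:
move_arm:
  angular:
    - [0, 0, -0.784]
    - [0, 0, -0.784]
    - [0, 0, -0.784]
    - [0, 0, -0.784]
    - [0, 0, -0.784]
  linear:
    - [0.68, -0.02, 0]
    - [0.68, -0.02, 0]
    - [0.68, -0.02, 0]
    - [0.68, -0.02, 0]
    - [0.68, -0.02, 0]
  jaw: [0, 0, 0, 0, 0]

```text
time_s: 7.23
eef_pos: [0.6088, -0.0855, 0.2449]
ee_rot: [-2.076, -2.353, 0.003]
contact_force: [0.4, 0.2, -1.7]
grip_width: 0.039
grasp_force: 60.9
```

Call:
move_arm:
  angular:
    - [0, 0, -0.784]
    - [0, 0, -0.784]
    - [0, 0, -0.784]
    - [0, 0, -0.784]
    - [0, 0, -0.784]
  linear:
    - [0.68, -0.02, 0]
    - [0.68, -0.02, 0]
    - [0.68, -0.02, 0]
    - [0.68, -0.02, 0]
    - [0.68, -0.02, 0]
  jaw: [0, 0, 0, 0, 0]

```text
time_s: 7.65
eef_pos: [0.577, 0.0107, 0.245]
ee_rot: [-1.553, -2.727, 0.003]
contact_force: [0.5, 0.9, -1.9]
grip_width: 0.0393
grasp_force: 60.9
```

Run:
```python
from h import *
s=env.observe();print(s['eef_pos'],s['ee_rot'],s['grip_width'],s['grasp_force'])
im=viewer.capture('wrist');im2=viewer.capture('scene')
cv2.imwrite('pics/w2.png',np.vstack([cv2.resize(im,(640,400))[:,:,::-1][:300],cv2.resize(im2[120:270,200:520],(640,300))[:,:,::-1]]))
R=Ro.from_rotvec(s['ee_rot']).as_matrix();print('yaw of tool y',np.degrees(np.arctan2(R[1,1],R[0,1])))
d=np.array([.580,.0065,0])-s['eef_pos'];print('to lane in tool axes',R.T@d)
```

```text
[0.5770374  0.01067869 0.24504311] [-1.55287343 -2.72665486  0.00284555] 0.039319516615280596 60.865949392318726
yaw of tool y 30.675825995876338
to lane in tool axes [-0.00568346  0.00125682  0.24502751]
```

View pics/w2.png

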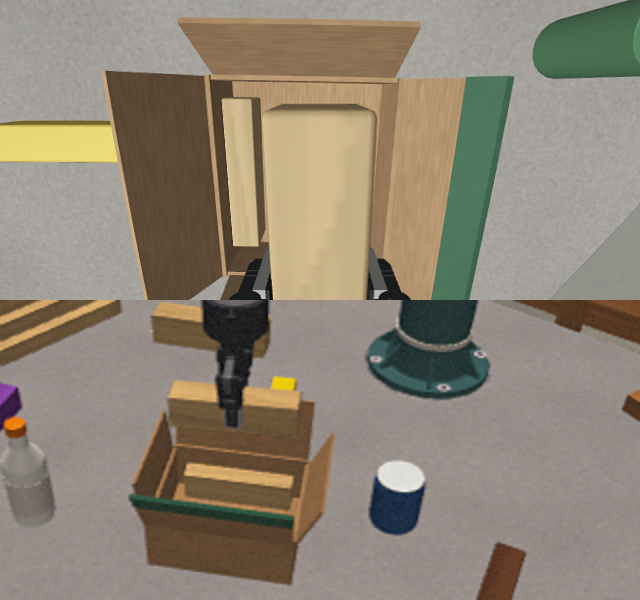

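The wrist view (top) shows the foot held, lined up over the carton mouth, with the packed blank at left (240,170). Before lowering, a quick check of the carton position from the rim pixels (212,78) and (398,81).

Run:
```python
from h import *
p=onz('wrist',[(212,78),(393,81),(228,272)],.077)
c=np.array([.567,-.001]);a=np.radians(30);R=np.array([[np.cos(a),np.sin(a)],[-np.sin(a),np.cos(a)]])
print((p[:,:2]-c)@R.T)
b=onz('wrist',[(223,98),(257,98),(232,246),(266,246)],.049);print((b[:,:2]-c)@R.T)
```

```text
[[-0.08059999  0.10401156]
 [ 0.07573068  0.10375391]
 [-0.08146921 -0.08831196]]
[[-0.0806239   0.08678258]
 [-0.04770252  0.08713016]
 [-0.08342695 -0.072196  ]
 [-0.0450763  -0.07140209]]
```

Call:
move_arm:
  angular:
    - [0, 0, 0.1]
    - [0, 0, 0]
    - [0, 0, 0]
    - [0, 0, 0]
    - [0, 0, 0]
  linear:
    - [0, 0, 1]
    - [0, 0, 1]
    - [0, 0, 1]
    - [0, 0, 1]
    - [0, 0, 1]
  jaw: [0, 0, 0, 0, 0]

```text
time_s: 8.17
eef_pos: [0.5777, 0.0085, 0.0947]
ee_rot: [-1.577, -2.715, 0.002]
contact_force: [-0.8, -0.7, -2.4]
grip_width: 0.0391
grasp_force: 61.1
```

Call:
move_arm:
  angular:
    - [0, 0, 0]
    - [0, 0, 0]
    - [0, 0, 0]
    - [0, 0, 0]
    - [0, 0, 0]
  linear:
    - [0, 0, 0.9]
    - [0, 0, 0.6]
    - [0, 0, 0.35]
    - [0, 0, 0]
    - [0, 0, 0]
  jaw: [0, 0, 0, 0, 0]

```text
time_s: 8.58
eef_pos: [0.5785, 0.0086, 0.0412]
ee_rot: [-1.576, -2.716, 0.001]
contact_force: [-0.4, 0.4, -1.0]
grip_width: 0.0395
grasp_force: 61.2
```

Call:
move_arm:
  angular:
    - [0, 0, 0]
    - [0, 0, 0]
    - [0, 0, 0]
    - [0, 0, 0]
    - [0, 0, 0]
  linear:
    - [0, 0, 0.1]
    - [0, 0, 0]
    - [0, 0, 0]
    - [0, 0, 0]
    - [0, 0, 0]
  jaw: [0, 0, 0.75, 0.75, 0.75]

```text
time_s: 9.0
eef_pos: [0.5781, 0.0086, 0.0395]
ee_rot: [-1.576, -2.717, 0.001]
contact_force: [-3.2, -1.6, 1.1]
grip_width: 0.0636
grasp_force: 0.0
```

Call:
move_arm:
  angular:
    - [0, 0, 0]
    - [0, 0, 0]
    - [0, 0, 0]
    - [0, 0, 0]
    - [0, 0, 0]
  linear:
    - [0, 0, 0]
    - [0, 0, 0]
    - [0, 0, -0.5]
    - [0, 0, -1]
    - [0, 0, -1]
  jaw: [0.75, 0.75, 0.75, 0.75, 0.75]

```text
time_s: 9.42
eef_pos: [0.579, 0.0096, 0.114]
ee_rot: [-1.575, -2.718, 0.0]
contact_force: [0.8, 0.5, -0.3]
grip_width: 0.064
grasp_force: 0.0
```

Call:
move_arm:
  angular:
    - [0, 0, 0]
    - [0, 0, 0]
    - [0, 0, 0]
    - [0, 0, 0]
    - [0, 0, 0]
  linear:
    - [0, 0, -1]
    - [0, 0, -1]
    - [0, 0, -1]
    - [0, 0, -1]
    - [0, 0, -0.8]
  jaw: [0.75, 0.75, 0.75, 0, 0]

```text
time_s: 9.83
eef_pos: [0.5802, 0.0096, 0.2608]
ee_rot: [1.573, 2.715, 0.005]
contact_force: [0.5, -0.0, 0.2]
grip_width: 0.0406
grasp_force: 0.0
```

Run:
```python
from h import *
s=env.observe();print(s['eef_pos'],s['ee_rot'],s['grip_width'])
im=viewer.capture('wrist');a=viewer.capture('scene');b=viewer.capture('side')
cv2.imwrite('pics/w3.png',np.vstack([cv2.resize(im,(480,300))[:,:,::-1],np.hstack([cv2.resize(a[155:265,250:382],(240,200)),cv2.resize(b[140:250,280:412],(240,200))])[:,:,::-1]]))
for n,i in(('w',im),('a',a),('b',b)): cv2.imwrite(f'pics/raw3{n}.png',i[:,:,::-1])
```

```text
[0.58024942 0.00961804 0.26077725] [1.57303094 2.71515194 0.00462042] 0.04061533989402541
```

View pics/w3.png

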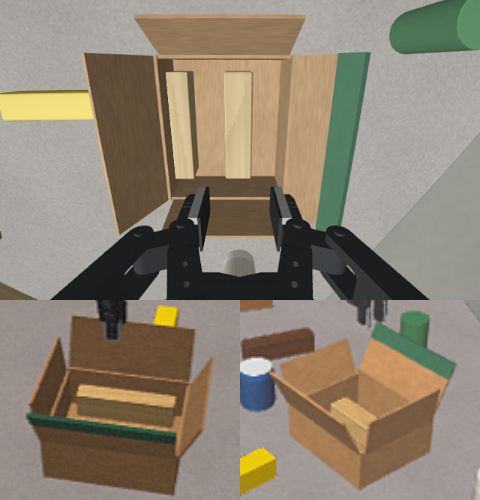

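The foot lies flat in the free space at about crop (237,125), beside the packed blank at (180,125), and all four flaps are open. Next I'll measure flap edges from this view.

Run:
```python
from h import *
np.set_printoptions(precision=4,suppress=True)
c=np.array([.565,.004]);a=np.radians(30);R=np.array([[np.cos(a),np.sin(a)],[-np.sin(a),np.cos(a)]])
L=lambda uv,z:(onz('wrist',np.array(uv)*4/3,z)[:,:2]-c)@R.T
print('blank',L([(167,71),(187,71),(174,178),(195,178)],.049))
print('foot',L([(224,72),(252,72),(225,178),(251,178)],.049))
print('rim',L([(157,58),(290,58)],.075))
for z in(.125,.13,.135,.14,.145):print(z,'end_a',L([(220,15)],z)[0],'end_b',L([(225,236)],z)[0])
for z in(.14,.15,.16,.17):print(z,'plain',L([(88,90)],z)[0],'lip',L([(365,90)],z)[0])
s=env.observe();p=s['eef_pos'][:2]-c;print('tcp',R@p,s['eef_pos'][2])
T=Ro.from_rotvec(s['ee_rot']).as_matrix();print(T, np.degrees(np.arctan2(T[1,1],T[0,1])))
```

```text
blank [[-0.079   0.0775]
 [-0.0522  0.0773]
 [-0.0842 -0.081 ]
 [-0.0515 -0.0811]]
foot [[-0.0028  0.0758]
 [ 0.0347  0.0757]
 [-0.0048 -0.0812]
 [ 0.0356 -0.0814]]
rim [[-0.0823  0.0932]
 [ 0.0793  0.0927]]
0.125 end_a [-0.0012  0.1305] end_b [-0.002  -0.1286]
0.13 end_a [-0.0008  0.1296] end_b [-0.0017 -0.1245]
0.135 end_a [-0.0005  0.1287] end_b [-0.0013 -0.1203]
0.14 end_a [-0.0002  0.1278] end_b [-0.001  -0.1162]
0.145 end_a [0.0002 0.1268] end_b [-0.0006 -0.112 ]
0.14 plain [-0.1346  0.062 ] lip [0.1437 0.061 ]
0.15 plain [-0.1283  0.0629] lip [0.1384 0.062 ]
0.16 plain [-0.1221  0.0638] lip [0.1331 0.0629]
0.17 plain [-0.1158  0.0647] lip [0.1278 0.0639]
tcp [ 0.0167 -0.0031] 0.26044500286476197
[[-0.4975  0.8675  0.007 ]
 [ 0.8675  0.4975  0.0011]
 [-0.0026  0.0066 -1.    ]] 29.832646014664082
```

Now end_a: go outside the flap with the fingers shut.

Call:
move_arm:
  angular:
    - [0, 0, 0]
    - [0, 0, 0]
    - [0, 0, 0]
    - [0, 0, 0]
    - [0, 0, 0]
  linear:
    - [1, -0.1, 0]
    - [1, -0.1, 0]
    - [1, -0.1, 0]
    - [1, -0.1, 0]
    - [1, -0.1, 0]
  jaw: [0, 0, 0, 0, 0]

```text
time_s: 10.4
eef_pos: [0.4897, 0.133, 0.2565]
ee_rot: [-1.575, -2.717, 0.002]
contact_force: [0.6, 0.7, -0.2]
grip_width: 0.0
grasp_force: 0.0
```

Call:
move_arm:
  angular:
    - [0, 0, 0]
    - [0, 0, 0]
    - [0, 0, 0]
    - [0, 0, 0]
    - [0, 0, 0]
  linear:
    - [0.75, 0, 0.1]
    - [0, 0, 1]
    - [0, 0, 1]
    - [0, 0, 1]
    - [0, 0, 1]
  jaw: [0, 0, 0, 0, 0]

```text
time_s: 10.82
eef_pos: [0.4794, 0.1519, 0.1327]
ee_rot: [-1.574, -2.719, 0.0]
contact_force: [0.8, 0.4, -0.8]
grip_width: 0.0
grasp_force: 0.0
```

```bash
cat >> h.py <<'E'
def st():
    c=np.array([.566,.002]);a=np.radians(30);R=np.array([[np.cos(a),np.sin(a)],[-np.sin(a),np.cos(a)]])
    s=env.observe();print('t',s['time_s'],'carton xy',R@(s['eef_pos'][:2]-c),'z',s['eef_pos'][2],'F',s['contact_force'],'w',s['grip_width'])
E
python3 - <<'E'
from h import *
st();b=viewer.capture('side');a=viewer.capture('scene')
cv2.imwrite('pics/s4.png',np.hstack([cv2.resize(a[135:260,240:390],(400,334)),cv2.resize(b[120:245,270:420],(400,334))])[:,:,::-1])
E
```

```text
t 10.8167 carton xy [-8.86581602e-05  1.73130536e-01] z 0.13271859992035623 F [ 0.80341293  0.40336215 -0.77254114] w 3.1795305088841116e-05
```

View pics/s4.png

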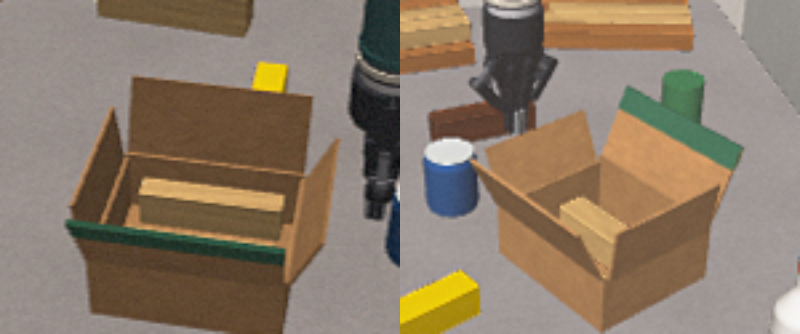

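The fingers stand just outside end_a (left crop (375,215)), clear of the tin. Push in along the arc.

Call:
move_arm:
  angular:
    - [0, 0, 0]
    - [0, 0, 0]
    - [0, 0, 0]
    - [0, 0, 0]
    - [0, 0, 0]
  linear:
    - [-0.6, 0, -0.1]
    - [-0.6, 0, -0.1]
    - [-0.7, 0, 0]
    - [-0.4, 0, 0]
    - [-0.4, 0, 0]
  jaw: [0, 0, 0, 0, 0]

```text
time_s: 11.33
eef_pos: [0.5209, 0.0806, 0.1416]
ee_rot: [1.576, 2.717, 0.001]
contact_force: [-0.8, 1.5, 0.5]
grip_width: -0.0001
grasp_force: 0.4
```

Call:
move_arm:
  angular:
    - [0, 0, 0]
    - [0, 0, 0]
    - [0, 0, 0]
    - [0, 0, 0]
    - [0, 0, 0]
  linear:
    - [-0.37, 0, 0.2]
    - [-0.37, 0, 0.25]
    - [-0.25, 0, 0.3]
    - [-0.22, 0, 0.3]
    - [0, 0, 0.2]
  jaw: [0, 0, 0, 0, 0]

```text
time_s: 11.75
eef_pos: [0.539, 0.0481, 0.1022]
ee_rot: [1.578, 2.716, -0.001]
contact_force: [-0.5, -0.9, 0.8]
grip_width: -0.0003
grasp_force: 0.3
```

```bash
python3 -c "
from h import *
st()"
```

```text
t 11.75 carton xy [-0.00033079  0.05341736] z 0.10220019279714783 F [-0.45913327 -0.87677264  0.76189411] w -0.0002540486874595904
```

Press down a few mm until it stops.

Call:
move_arm:
  angular:
    - [0, 0, 0]
    - [0, 0, 0]
    - [0, 0, 0]
    - [0, 0, 0]
    - [0, 0, 0]
  linear:
    - [0, 0, 0.06]
    - [0, 0, 0.06]
    - [0, 0, 0.06]
    - [0, 0, 0.06]
    - [0, 0, 0]
  jaw: [0, 0, 0, 0, 0]

```text
time_s: 12.17
eef_pos: [0.5388, 0.0485, 0.1003]
ee_rot: [1.577, 2.716, 0.001]
contact_force: [-7.7, -3.2, 38.8]
grip_width: -0.0002
grasp_force: 19.5
```

Call:
move_arm:
  angular:
    - [0, 0, 0]
    - [0, 0, 0]
    - [0, 0, 0]
    - [0, 0, 0]
    - [0, 0, 0]
  linear:
    - [0, 0, -1]
    - [-0.4, 0, -1]
    - [-1, 0, -1]
    - [-1, 0, -0.7]
    - [-1, 0, 0]
  jaw: [0, 0, 0, 0, 0]

```text
time_s: 12.58
eef_pos: [0.592, -0.0384, 0.2112]
ee_rot: [1.569, 2.714, 0.008]
contact_force: [1.1, -0.9, 0.6]
grip_width: 0.0003
grasp_force: 0.0
```

Call:
move_arm:
  angular:
    - [0, 0, 0]
    - [0, 0, 0]
    - [0, 0, 0]
    - [0, 0, 0]
    - [0, 0, 0]
  linear:
    - [-1, 0, 0]
    - [-1, 0, 0]
    - [-1, 0, 0]
    - [-1, 0, 0]
    - [0, 0, 0.3]
  jaw: [0, 0, 0, 0, 0]

```text
time_s: 13.0
eef_pos: [0.6519, -0.1503, 0.1992]
ee_rot: [1.58, 2.705, -0.003]
contact_force: [0.5, -1.4, -0.2]
grip_width: 0.0001
grasp_force: 0.0
```

```bash
python3 -c "
from h import *
st()"
```

```text
t 13.0 carton xy [-0.00171796 -0.17484173] z 0.1991884351486373 F [ 0.49407476 -1.39329032 -0.24540813] w 5.434830877085847e-05
```

Call:
move_arm:
  angular:
    - [0, 0, 0]
    - [0, 0, 0]
    - [0, 0, 0]
    - [0, 0, 0]
    - [0, 0, 0]
  linear:
    - [0, 0, 1]
    - [0, 0, 0.9]
    - [0, 0, 0]
    - [0.6, 0, 0]
    - [0.6, 0, 0]
  jaw: [0, 0, 0, 0, 0]

```text
time_s: 13.42
eef_pos: [0.6304, -0.1117, 0.1405]
ee_rot: [-1.578, -2.717, 0.001]
contact_force: [0.5, 1.0, 0.3]
grip_width: -0.0001
grasp_force: 0.0
```

Call:
move_arm:
  angular:
    - [0, 0, 0]
    - [0, 0, 0]
    - [0, 0, 0]
    - [0, 0, 0]
    - [0, 0, 0]
  linear:
    - [0.7, 0, 0]
    - [0.4, 0, 0]
    - [0.4, 0, 0]
    - [0.37, 0, 0.2]
    - [0.37, 0, 0.25]
  jaw: [0, 0, 0, 0, 0]

```text
time_s: 13.83
eef_pos: [0.5979, -0.0527, 0.1277]
ee_rot: [1.575, 2.715, 0.002]
contact_force: [0.8, -0.9, 1.0]
grip_width: -0.0002
grasp_force: 0.4
```

Call:
move_arm:
  angular:
    - [0, 0, 0]
    - [0, 0, 0]
    - [0, 0, 0]
    - [0, 0, 0]
    - [0, 0, 0]
  linear:
    - [0.3, 0, 0.3]
    - [0.22, 0, 0.3]
    - [0, 0, 0.2]
    - [0, 0, 0]
    - [0, 0, 0]
  jaw: [0, 0, 0, 0, 0]

```text
time_s: 14.25
eef_pos: [0.5891, -0.0396, 0.1021]
ee_rot: [-1.575, -2.717, 0.001]
contact_force: [0.5, 0.3, -0.5]
grip_width: -0.0002
grasp_force: 0.0
```

```bash
python3 -c "
from h import *
st()"
```

```text
t 14.25 carton xy [-0.00077262 -0.04761393] z 0.10214987701455372 F [ 0.51578103  0.29178852 -0.49332594] w -0.0002148360795055855
```

Press it, then rise and look.

Call:
move_arm:
  angular:
    - [0, 0, 0]
    - [0, 0, 0]
    - [0, 0, 0]
    - [0, 0, 0]
    - [0, 0, 0]
  linear:
    - [0, 0, 0.06]
    - [0, 0, 0.06]
    - [0, 0, 0.06]
    - [0, 0, 0.06]
    - [0, 0, 0]
  jaw: [0, 0, 0, 0, 0]

```text
time_s: 14.67
eef_pos: [0.5899, -0.0402, 0.1003]
ee_rot: [-1.578, -2.716, -0.002]
contact_force: [-8.3, 1.4, 33.1]
grip_width: 0.0002
grasp_force: 16.4
```

Call:
move_arm:
  angular:
    - [0, 0, 0]
    - [0, 0, 0]
    - [0, 0, 0]
    - [0, 0, 0]
    - [0, 0, 0]
  linear:
    - [0, 0, -1]
    - [0, 0, -1]
    - [0, 0, -1]
    - [0.5, 0, -1]
    - [0.5, 0, -1]
  jaw: [0, 0, 0, 0, 0]

```text
time_s: 15.08
eef_pos: [0.5746, -0.0151, 0.2473]
ee_rot: [1.58, 2.714, -0.001]
contact_force: [-0.2, 0.9, 0.3]
grip_width: -0.0
grasp_force: 0.0
```

Run:
```python
from h import *
st();b=viewer.capture('side');a=viewer.capture('scene')
cv2.imwrite('pics/s5.png',np.hstack([cv2.resize(a[135:260,240:390],(400,334)),cv2.resize(b[120:245,270:420],(400,334))])[:,:,::-1])
```

```text
t 15.0833 carton xy [-0.0010566  -0.01912007] z 0.24730880234856994 F [-0.23664504  0.93569167  0.26867727] w -3.503218241972396e-05
```

View pics/s5.png

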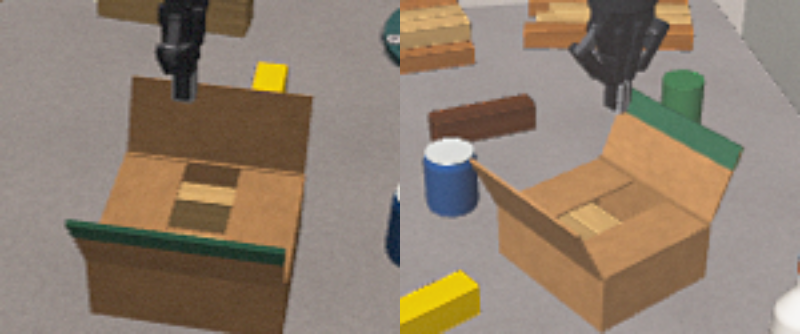

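Both end flaps are flat (left crop (130,190) and (270,210)), and both long flaps are still open. Next is the plain flap.

Call:
move_arm:
  angular:
    - [0, 0, 0]
    - [0, 0, 0]
    - [0, 0, 0]
    - [0, 0, 0]
    - [0, 0, 0]
  linear:
    - [0, -1, 0]
    - [0, -1, 0]
    - [0, -1, 0]
    - [0, -1, 0]
    - [0, -1, 0]
  jaw: [0, 0, 0, 0, 0]

```text
time_s: 15.6
eef_pos: [0.4427, -0.0893, 0.2451]
ee_rot: [-1.577, -2.717, 0.001]
contact_force: [0.5, -0.4, 0.9]
grip_width: 0.0001
grasp_force: 0.0
```

Call:
move_arm:
  angular:
    - [0, 0, 0]
    - [0, 0, 0]
    - [0, 0, 0]
    - [0, 0, 0]
    - [0, 0, 0]
  linear:
    - [0, -0.4, 0]
    - [0, 0, 1]
    - [0, 0, 1]
    - [0, 0, 0.9]
    - [0, 0, 0]
  jaw: [0, 0, 0, 0, 0]

```text
time_s: 16.02
eef_pos: [0.4316, -0.0938, 0.155]
ee_rot: [-1.573, -2.711, 0.006]
contact_force: [0.5, 0.1, 0.0]
grip_width: -0.0002
grasp_force: 0.0
```

```bash
python3 -c "
from h import *
st()"
```

```text
t 16.0167 carton xy [-0.16426397 -0.01579265] z 0.15501091003598597 F [0.52715668 0.06918166 0.0263246 ] w -0.00022302167630632196
```

Call:
move_arm:
  angular:
    - [0, 0, 0]
    - [0, 0, 0]
    - [0, 0, 0]
    - [0, 0, 0]
    - [0, 0, 0]
  linear:
    - [0, 0.6, 0]
    - [0, 0.6, -0.1]
    - [0, 0.5, -0.1]
    - [0, 0.4, 0]
    - [0, 0.4, 0]
  jaw: [0, 0, 0, 0, 0]

```text
time_s: 16.43
eef_pos: [0.5003, -0.0565, 0.1656]
ee_rot: [1.575, 2.717, 0.0]
contact_force: [0.0, -0.4, -0.1]
grip_width: -0.0002
grasp_force: 0.3
```

Call:
move_arm:
  angular:
    - [0, 0, 0]
    - [0, 0, 0]
    - [0, 0, 0]
    - [0, 0, 0]
    - [0, 0, 0]
  linear:
    - [0, 0.35, 0.05]
    - [0, 0.35, 0.2]
    - [0, 0.35, 0.25]
    - [0, 0.35, 0.3]
    - [0, 0.3, 0.35]
  jaw: [0, 0, 0, 0, 0]

```text
time_s: 16.85
eef_pos: [0.5441, -0.0308, 0.1293]
ee_rot: [-1.576, -2.718, 0.0]
contact_force: [0.2, -0.0, 0.8]
grip_width: -0.0
grasp_force: 0.3
```

Call:
move_arm:
  angular:
    - [0, 0, 0]
    - [0, 0, 0]
    - [0, 0, 0]
    - [0, 0, 0]
    - [0, 0, 0]
  linear:
    - [0, 0.2, 0.35]
    - [0, 0, 0.3]
    - [0, 0, 0.1]
    - [0, 0, 0]
    - [0, 0, 0]
  jaw: [0, 0, 0, 0, 0]

```text
time_s: 17.27
eef_pos: [0.5476, -0.0289, 0.1075]
ee_rot: [-1.576, -2.716, 0.001]
contact_force: [0.5, -0.2, -0.4]
grip_width: 0.0004
grasp_force: 0.0
```

```bash
python3 -c "
from h import *
st()"
```

```text
t 17.2667 carton xy [-0.03134096 -0.0175421 ] z 0.10750353014569664 F [ 0.53477281 -0.18332756 -0.43598305] w 0.000381868970723999
```

Call:
move_arm:
  angular:
    - [0, 0, 0]
    - [0, 0, 0]
    - [0, 0, 0]
    - [0, 0, 0]
    - [0, 0, 0]
  linear:
    - [0, 0, 0.06]
    - [0, 0, 0.06]
    - [0, 0, 0.06]
    - [0, 0, 0.06]
    - [0, 0, 0]
  jaw: [0, 0, 0, 0, 0]

```text
time_s: 17.68
eef_pos: [0.5487, -0.0288, 0.1045]
ee_rot: [-1.577, -2.717, -0.002]
contact_force: [-7.8, 0.0, 29.0]
grip_width: -0.0004
grasp_force: 14.4
```

Call:
move_arm:
  angular:
    - [0, 0, 0]
    - [0, 0, 0]
    - [0, 0, 0]
    - [0, 0, 0]
    - [0, 0, 0]
  linear:
    - [0, 0, -1]
    - [0, 0, -1]
    - [0, 0, -1]
    - [0, 0, -1]
    - [0, 0, -1]
  jaw: [0, 0, 0, 0, 0]

```text
time_s: 18.1
eef_pos: [0.548, -0.0285, 0.2525]
ee_rot: [1.576, 2.717, 0.0]
contact_force: [0.9, -0.5, -0.1]
grip_width: -0.0001
grasp_force: 0.0
```

Run:
```python
from h import *
st();b=viewer.capture('side');a=viewer.capture('scene')
cv2.imwrite('pics/s6.png',np.hstack([cv2.resize(a[135:260,240:390],(400,334)),cv2.resize(b[120:245,270:420],(400,334))])[:,:,::-1])
```

```text
t 18.1 carton xy [-0.0308917  -0.01743259] z 0.252473645590275 F [ 0.90022763 -0.47904024 -0.05154277] w -0.00010353010313042207
```

View pics/s6.png

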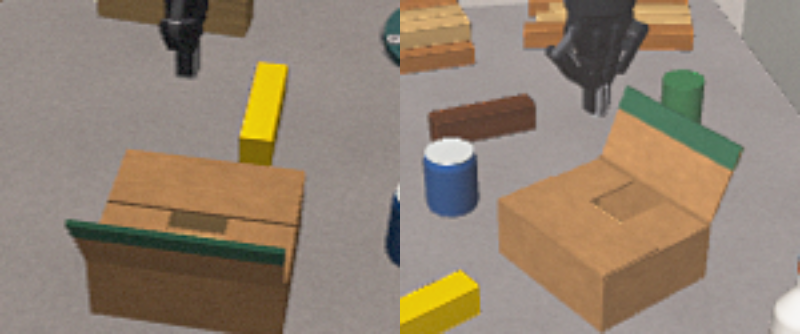

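The plain flap is flat (left crop (200,180)) and the green-banded flap is still open. Now the lip.

Call:
move_arm:
  angular:
    - [0, 0, 0]
    - [0, 0, 0]
    - [0, 0, 0]
    - [0, 0, 0]
    - [0, 0, 0]
  linear:
    - [0.1, 1, 0]
    - [0.1, 1, 0]
    - [0.1, 1, 0]
    - [0, 1, 0]
    - [0, 1, 0]
  jaw: [0, 0, 0, 0, 0]

```text
time_s: 18.62
eef_pos: [0.6745, 0.055, 0.2501]
ee_rot: [-1.575, -2.717, 0.0]
contact_force: [-0.0, -0.0, 0.4]
grip_width: -0.0001
grasp_force: 0.0
```

Call:
move_arm:
  angular:
    - [0, 0, 0]
    - [0, 0, 0]
    - [0, 0, 0]
    - [0, 0, 0]
    - [0, 0, 0]
  linear:
    - [0, 1, 0]
    - [0, 0.8, 0]
    - [0, 0, 1]
    - [0, 0, 1]
    - [0, 0, 0.7]
  jaw: [0, 0, 0, 0, 0]

```text
time_s: 19.03
eef_pos: [0.7198, 0.0812, 0.1665]
ee_rot: [-1.573, -2.716, 0.003]
contact_force: [-0.7, -0.1, -0.4]
grip_width: 0.0001
grasp_force: 0.0
```

```bash
python3 -c "
from h import *
st()"
```

```text
t 19.0333 carton xy [ 0.17275566 -0.00829542] z 0.16647117213886223 F [-0.65007361 -0.14102425 -0.38696915] w 0.00014931156249453124
```

Call:
move_arm:
  angular:
    - [0, 0, 0]
    - [0, 0, 0]
    - [0, 0, 0]
    - [0, 0, 0]
    - [0, 0, 0]
  linear:
    - [0, -0.6, 0]
    - [0, -0.6, -0.15]
    - [0, -0.6, -0.15]
    - [0, -0.5, 0]
    - [0, -0.4, 0]
  jaw: [0, 0, 0, 0, 0]

```text
time_s: 19.45
eef_pos: [0.6494, 0.0397, 0.1783]
ee_rot: [-1.577, -2.717, 0.001]
contact_force: [0.6, -0.1, -0.8]
grip_width: 0.0005
grasp_force: 0.2
```

Call:
move_arm:
  angular:
    - [0, 0, 0]
    - [0, 0, 0]
    - [0, 0, 0]
    - [0, 0, 0]
    - [0, 0, 0]
  linear:
    - [0, -0.4, 0]
    - [0, -0.4, 0.1]
    - [0, -0.35, 0.2]
    - [0, -0.35, 0.25]
    - [0, -0.35, 0.3]
  jaw: [0, 0, 0, 0, 0]

```text
time_s: 19.87
eef_pos: [0.6022, 0.0127, 0.1529]
ee_rot: [1.575, 2.717, 0.001]
contact_force: [1.2, 0.6, 0.5]
grip_width: -0.0002
grasp_force: 0.3
```

Call:
move_arm:
  angular:
    - [0, 0, 0]
    - [0, 0, 0]
    - [0, 0, 0]
    - [0, 0, 0]
    - [0, 0, 0]
  linear:
    - [0, -0.3, 0.35]
    - [0, -0.2, 0.35]
    - [0, 0, 0.35]
    - [0, 0, 0.25]
    - [0, 0, 0]
  jaw: [0, 0, 0, 0, 0]

```text
time_s: 20.28
eef_pos: [0.5887, 0.0057, 0.1123]
ee_rot: [-1.574, -2.716, 0.002]
contact_force: [0.2, -0.0, 0.3]
grip_width: 0.0001
grasp_force: 0.0
```

```bash
python3 -c "
from h import *
st()"
```

```text
t 20.2833 carton xy [ 0.02149354 -0.00810228] z 0.1122800535990414 F [ 0.20245879 -0.03167854  0.2738666 ] w 0.0001181233844870575
```

Call:
move_arm:
  angular:
    - [0, 0, 0]
    - [0, 0, 0]
    - [0, 0, 0]
    - [0, 0, 0]
    - [0, 0, 0]
  linear:
    - [0, 0, 0.08]
    - [0, 0, 0.07]
    - [0, 0, 0.06]
    - [0, 0, 0.06]
    - [0, 0, 0]
  jaw: [0, 0, 0, 0, 0]

```text
time_s: 20.7
eef_pos: [0.5903, 0.0057, 0.1088]
ee_rot: [1.576, 2.718, 0.002]
contact_force: [-4.3, 1.3, 17.8]
grip_width: 0.0002
grasp_force: 8.4
```

Call:
move_arm:
  angular:
    - [0, 0, 0]
    - [0, 0, 0]
    - [0, 0, 0]
    - [0, 0, 0]
    - [0, 0, 0]
  linear:
    - [0, 0, -1]
    - [0, 0, -1]
    - [0, 0, -1]
    - [0, 0, -1]
    - [0, 0, -1]
  jaw: [0, 0, 0, 0, 0]

```text
time_s: 21.12
eef_pos: [0.5897, 0.0057, 0.258]
ee_rot: [1.575, 2.717, 0.001]
contact_force: [-0.0, -0.7, -0.5]
grip_width: 0.0003
grasp_force: 0.0
```

Run:
```python
from h import *
st();b=viewer.capture('side');a=viewer.capture('scene')
cv2.imwrite('pics/s7.png',np.hstack([cv2.resize(a[135:260,240:390],(400,334)),cv2.resize(b[120:245,270:420],(400,334))])[:,:,::-1])
```

```text
t 21.1167 carton xy [ 0.02237828 -0.00865002] z 0.25797999819852335 F [-0.04317113 -0.68392906 -0.4657835 ] w 0.00032227850778800767
```

View pics/s7.png

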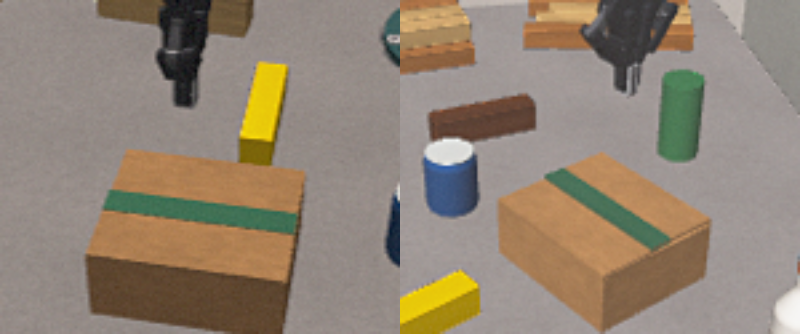

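The carton is shut, with the green band lying flat across it (left crop (200,212)), and the arm is clear.

```bash
python3 -c "
from plant import env
print(env.close_job())"
```

```text
the job is handed in; nothing more can be done
None
```

The pale foot lies flat and released in the carton's free space, all four flaps are folded shut in the order asked with the green band on top, and the job was handed in at about 21 s; the hand-in gave no verdict.

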